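# Hang the objective bin on the keyed louvre rail

### The arm

A 6-joint arm with a two-finger parallel gripper is mounted at the origin on the work surface. World frame = base frame: x ahead of the robot, y to its left, z up, the work surface at z = 0. Lengths are in mm, angles in rad, forces in N, time in s.
With the tool pointing down it reaches from about 325 to 1000 mm from the base axis. Payload 5.1 kg.
Tool frame: the origin (TCP) lies between the finger pads, 19 mm behind the fingertips; this is the grasp point; z points along the fingers, y is the line along which they close (so a half turn about z gives the same grasp; the last joint's range is limited). The gripper opens to 85 mm and grips with 20 to 120 N. Pads are 22 mm wide; open, the fingers measure 114 mm over their backs; the gripper's body (76 mm by 85 mm) begins 54 mm behind the grasp point. The pads swing forward as they close: fully open they stand 13 mm farther back than shut.
Start: joints at [-1.268, 0.124, 1.65, -0, 1.367, -0.083], TCP at [244.563, -602.224, 250.022] pointing down, gripper open.
Joint ranges: [-2.61, 2.61], [-1.02, 2.33], [0.03, 2.71], [-1.35, 4.49], [0.32, 2.68], [-2.91, 2.91]. Speed limits (rad/s): [2.57, 2.57, 3.14, 3.14, 3.14, 3.14].

### API

Orientations are given as a 3x3 rotation matrix whose columns are the frame's x, y, z axes.
In Python, from bench import monitor, vision, manip gives the robot as it stands. The module is installed in compiled form; this text tells all that it offers.
- The arm moves only by the shell command python3 -m handwheel 'ROWS' [FORCE]. ROWS is JSON, a list of rows, each an object of numbers: "grip": the opening in per cent of the stroke, from 0 (shut) to 100 (fully open); "x", "y", "z": the shift along the tool's x, y, z in m; "wx", "wy", "wz": the turn, a rotation vector about the tool's x, y, z in rad. A call has exactly 8 rows; each row is the pose to reach, as a shift and turn from the pose commanded when the call began, along the tool's axes at that moment; what a row does not reach only later rows make up. A row lasts 1/10 s, in which the tool goes at most 50 mm and 8.59 degrees, less where a joint would pass 70% of its speed; a pose out of reach is approached as far as the arm can. A call with a gripper value outside its range is refused whole. The fingers move at their own pace and stop on an object; FORCE is the grip in N (left out, the last holds). Time passes only in rows, so rows that repeat a pose let the fingers close, or fill a call up. It gives the time, the measured TCP pose, the force, the opening and the grip force at its end, in the units of the state.
- monitor.get_obs(): the state, without advancing time (a new reading comes with each control period).
- vision.capture(name): name is "side" or "top"; returns a dict with "image" (480x640x3 uint8, red, green, blue), "fx", "fy", "cx", "cy" (pixels), "origin" and "attitude" of the camera in the world. Camera axes: x right, y down, z forward; pixel columns grow to the right and rows downward; lengths in mm; the calibration is good to about 2 mm. A picture is of the moment at which its call begins. There is no depth.
- manip.job_done(): hands the job in; it is judged then, once.
The state is a dict: "clock": time; "joint_positions": joint angles; "joint_vel": joint speeds; "tau": joint torques, N m; "tool_pos": TCP position; "ee_rot": TCP orientation; "ft_force": force on the tool from outside, world axes, zero at the start; "wrist_torque": the same for the moment, N m; "grip_width": finger opening in mm; "grasp_force": force on a finger pad.
Only numpy, scipy, OpenCV 4.12 (cv2) and the standard library are available. Lean on these libraries where they do the work, as an engineer would, in place of code of your own. Each camera call takes 0.05 s, during which the arm holds its last target. There are 200 camera calls.

### The job

Pick up the black parts bin with its two microscope objectives in it, lift its hooked lip over the top louvre of the low panel and hang it there with the lip behind the louvre. Feel along the louvre, gently, until the notch in its hook drops over the locating key, so that the bin hangs fully home and level with the objectives still inside; then let go. Never force or drop the bin onto the panel, and leave the other things on the bench alone.

Things in the scene. Friction and masses are not known exactly. Their poses are not given: they have to be found in the camera images.
- bin: Open black plastic bin, about 0.24 to 0.42 kg empty, 90 mm deep (x), 120 wide (y), walls 70 high (front wall 45) and 3 thick, floor 4; stands upright on the bench. Origin: centre of underside; +x = back (hook side), z up. A web along x at y = 0 divides it; its top is the carry grip. A hook runs along the whole back top edge (see lip).
- grip (a point): TCP place on the bin's carry grip: bin frame (0, 0, 93 mm), axes as the bin's. The grip is a plate 10 mm thick (y), 60 mm long (x), reaching from the walls' top (70 mm) up to 110 mm; pinch it from above, fingers closing along y. A squeeze of 35 N holds it.
- lip (a point): Bin frame (50, 0, 66 mm), axes as the bin's: middle of the hook's 10 mm gap (x 45 to 55) at the bridge's underside. Bridge: z 66 to 70 mm, x 45 to 59, cut by a 16 mm wide notch at y = 0 that takes the key. Lip: x 55 to 59, turned down to z = 50, not notched. Fully home, this point is at rail's height, level with the key along the rail.
- panel: Low white panel with aluminium louvres, fixed to the bench, 200 mm wide (y), 176 high; faces -x, z up. Origin: underside, in the louvres' face plane (x = 0), mid width. Its foot plate, 8 mm high, reaches 30 mm in front. The lower louvre backs the hung bin. Contact force of bin on panel, key included, must stay below 30 N.
- rail (a point): Middle of the top edge of the upper louvre (the rail): panel frame (2.5, 0, 160 mm), axes as the panel's, y along the rail. The rail is an upright strip 5 mm thick (x 0 to 5), 180 long (y). White cheeks at both ends rise 16 mm above it and keep the 120 mm wide bin between them.
- slot (a point): Middle of the slot behind the rail into which the lip goes: panel frame (13, 0, 160 mm). Slot 16 mm wide (x 5 to 21), 31 deep, open above; the sheet behind it tops out at 150 mm. Let go, a hung bin slumps nose-down by about 0.06 rad as the hook's play is taken up.
- keyspan (a point): Panel frame (2.5, 0, 168 mm): mid of the span where the key may stand, at its top's height. Key: aluminium tab on the rail's top edge, 10 mm wide (y), 8 high, thick as the rail, rigid below 80 N. It stands within 25 mm of here along y, unmeasured: see or feel it. Elsewhere than over it the bin rests on it 8 mm too high; the notch clears it by 3 mm a side.
- objective_a: Steel microscope objective, 28 mm diameter, 38 mm tall, 60 g, standing in the bin's +y compartment. Origin: centre of its foot.
- objective_b: The same in the bin's -y compartment.
- bottle: White plastic bottle, 60 mm diameter, 150 mm tall; bystander. Origin: centre of its foot.
- cassette: White wafer cassette with dark wafers, 120 x 130 x 115 mm high; bystander. Origin: centre of its underside.
- driver: Screwdriver, 150 mm long, lying on the bench; bystander. Origin: underside of its middle.

How it is judged:
By the outcome, as a careful person would: the job done as asked, in the order asked, and still so for the second after the job is handed in, with the robot touching nothing.
It also fails if it takes over 61 s, if anything falls off the work surface, if the arm or the gripper's body presses on something with over 40 N, if the wrist force passes 120 N, or if a joint passes its speed limit or range.

## Working session

There is one attempt and no reset: what is moved stays moved. The work goes in short steps, Python scripts to look and compute and a shell command to move; the robot and the scene stay as the last step left them, time stands still between calls to the robot, and variables do not carry over. Pictures are saved under pics/ and viewed, at most 10 in all, crops included, and the job is handed in when it is done.

```bash
mkdir -p pics
python3 - <<'E'
from bench import monitor, vision
import cv2,json,numpy as np
o=monitor.get_obs(); print(o['clock'],o['tool_pos'],o['ee_rot'],o['grip_width'],o['ft_force'])
for n in ('side','top'):
    c=vision.capture(n); cv2.imwrite(f'pics/{n}0.png',c['image'][:,:,::-1])
    print(n,{k:np.array(v).round(4).tolist() for k,v in c.items() if k!='image'})
E
```

```text
0.0 [ 244.38391475 -601.67984697  248.74003962] [[ 9.26506356e-01  3.76278581e-01 -6.34139597e-04]
 [ 3.76279076e-01 -9.26504175e-01  2.01779602e-03]
 [ 1.71720438e-04 -2.10811430e-03 -9.99997763e-01]] 85.64142105247774 [ 0.03935056  0.22586017 -0.5311188 ]
side {'fx': 600.793, 'fy': 600.793, 'cx': 315.6704, 'cy': 244.999, 'origin': [121.7122, 1042.0477, 812.46], 'attitude': [[-0.9082, -0.2395, 0.3431], [-0.4178, 0.4746, -0.7747], [0.0227, -0.847, -0.5311]]}
top {'fx': 494.1596, 'fy': 494.1596, 'cx': 325.2169, 'cy': 241.0494, 'origin': [435.3108, 61.8015, 1132.9995], 'attitude': [[-0.017, -0.9932, 0.115], [-0.9998, 0.0178, 0.0059], [-0.0079, -0.1149, -0.9933]]}
```

View pics/side0.png

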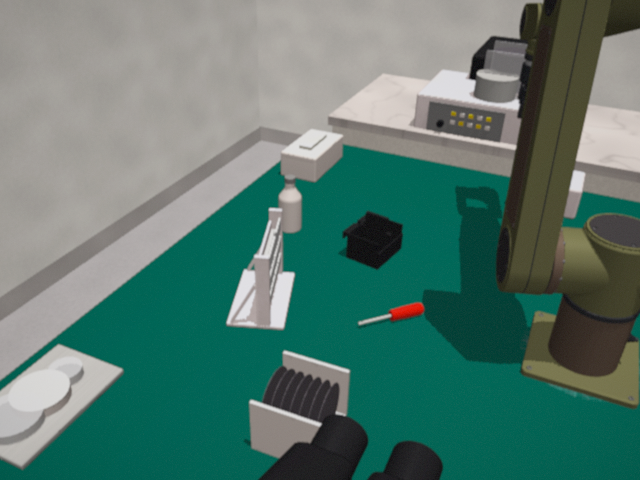

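View pics/top0.png

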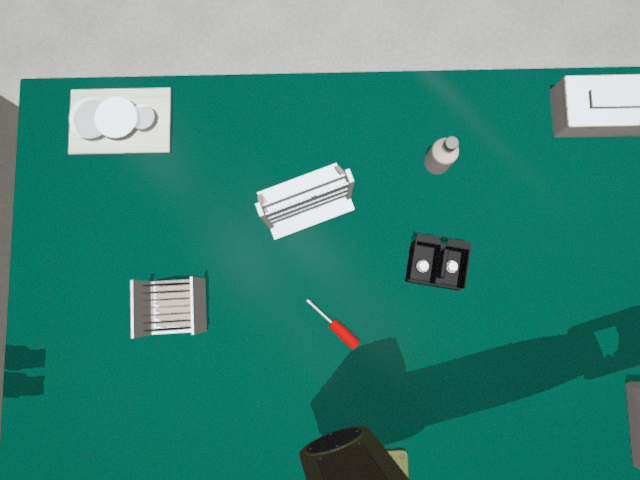

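The side view shows the bin at (372,240), the panel at (262,265), the driver at (395,315) and the cassette at (300,410). In the top view the bin is at (438,262), the panel at (306,200), the bottle at (442,155) and the driver at (333,323). Next I'll enlarge the bin and the panel.

```bash
cat > h.py <<'E'
import numpy as np,cv2
from bench import monitor, vision
def ray(c,u,v):
    d=np.array(c['attitude'])@np.array([(u-c['cx'])/c['fx'],(v-c['cy'])/c['fy'],1.]); return np.array(c['origin']),d
def onz(c,u,v,z):
    o,d=ray(c,u,v); return o+d*(z-o[2])/d[2]
def proj(c,p):
    q=np.array(c['attitude']).T@(np.array(p)-np.array(c['origin'])); return np.array([c['fx']*q[0]/q[2]+c['cx'],c['fy']*q[1]/q[2]+c['cy']])
def crop(im,x0,y0,w,h,s):
    k=cv2.resize(im[y0:y0+h,x0:x0+w],None,fx=s,fy=s,interpolation=cv2.INTER_CUBIC).copy()
    for a in range((x0+9)//10*10,x0+w,10): cv2.line(k,((a-x0)*s,0),((a-x0)*s,6),(0,255,255),1); cv2.putText(k,str(a),((a-x0)*s,16),0,.35,(0,255,255),1)
    for a in range((y0+9)//10*10,y0+h,10): cv2.line(k,(0,(a-y0)*s),(6,(a-y0)*s),(0,255,255),1); cv2.putText(k,str(a),(8,(a-y0)*s+4),0,.35,(0,255,255),1)
    return k
E
python3 - <<'E'
from h import *
t=cv2.imread('pics/top0.png');s=cv2.imread('pics/side0.png')
g=lambda im:(255*(im/255.)**.5).astype(np.uint8)
C=np.zeros((600,800,3),np.uint8)
def put(k,x,y): 
    h=min(k.shape[0],600-y);w=min(k.shape[1],800-x);C[y:y+h,x:x+w]=k[:h,:w]
put(crop(t,250,155,110,90,4),0,0); put(crop(g(t),400,226,75,68,4),450,0)
put(crop(s,220,200,80,60,4),0,365); put(crop(g(s),335,205,75,62,5),420,290)
cv2.imwrite('pics/comp.png',C)
E
```

```text
(no output)
```

View pics/comp.png

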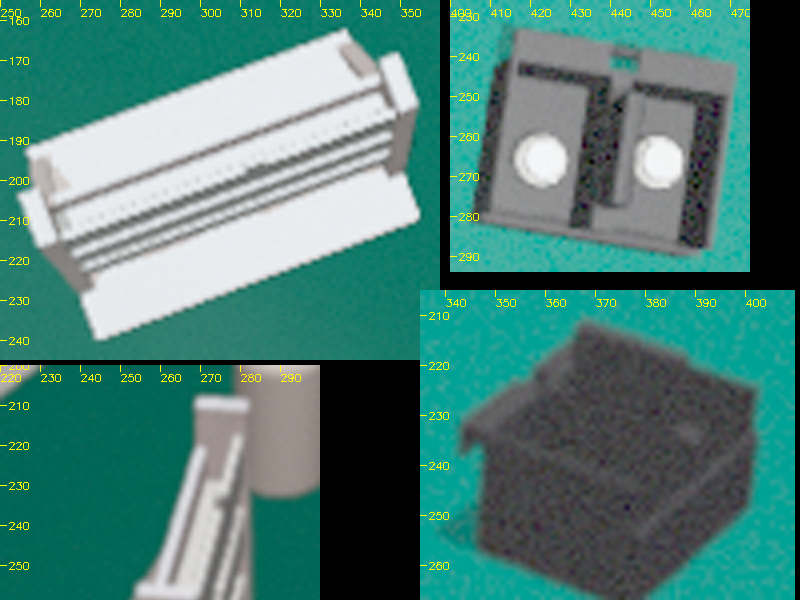

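The composite shows the bin's hook side facing up in the top image, with its back edge running from (416,233) to (471,242) and the notch at (444,238). The panel's foot front edge runs from (275,240) to (354,209). There may be a bump for the key on the rail near (313,197), so I'll compute poses and zoom in on the rail.

Run:
```python
from h import *
c=vision.capture('top');s=vision.capture('side')
P=lambda *a:print(*[np.round(x,3) for x in a])
e1,e2=onz(c,416,233.3,70),onz(c,471,242,70); d=e1-e2
P('bin hook edge',e1,e2,np.linalg.norm(d),'yaw',np.arctan2(-d[0],d[1]))
P('notch',onz(c,443.7,238.5,70))
f1,f2=onz(c,275,240.5,8),onz(c,354,209,8); d=f1-f2
P('foot',f1,f2,np.linalg.norm(d),'yaw',np.arctan2(-d[0],d[1]))
a1,a2=onz(c,255,204,176),onz(c,352,181,176)
P('cheeks tl,br',a1,a2,onz(c,348,168,176),onz(c,261,217,176))
o=monitor.get_obs()
# side panel cheek top far: px
P('key cand',onz(c,313,197,168))
im=c['image'][:,:,::-1]
g=lambda im,lo,hi:np.clip((im.astype(float)-lo)/(hi-lo)*255,0,255).astype(np.uint8)
C=np.zeros((600,800,3),np.uint8)
k=crop(g(im,80,255),255,165,100,60,8)[:480,:800];C[:480,:k.shape[1]]=k
k=crop(g(s['image'][:,:,::-1],60,255),255,205,40,60,8);k=k[90:,:];
cv2.imwrite('pics/rail.png',C)
cv2.imwrite('pics/rails.png',crop(g(s['image'][:,:,::-1],60,255),225,200,65,130,5)[:600])
```

```text
Traceback (most recent call last):
numpy._core._exceptions._UFuncNoLoopError: ufunc 'multiply' did not contain a loop with signature matching types (dtype('<U13'), dtype('float64')) -> None
```

Run:
```python
from h import *
c=vision.capture('top');s=vision.capture('side')
P=lambda *a:print(*[x if isinstance(x,str) else np.round(x,3) for x in a])
e1,e2=onz(c,416,233.3,70),onz(c,471,242,70); d=e1-e2
P('bin hook edge',e1,e2,np.linalg.norm(d),'yaw',np.arctan2(-d[0],d[1]))
P('notch',onz(c,443.7,238.5,70))
f1,f2=onz(c,275,240.5,8),onz(c,354,209,8); d=f1-f2
P('foot',f1,f2,np.linalg.norm(d),'yaw',np.arctan2(-d[0],d[1]))
a1,a2=onz(c,255,204,176),onz(c,352,181,176)
P('cheeks tl,br',a1,a2,onz(c,348,168,176),onz(c,261,217,176))
P('key cand',onz(c,313,197,168))
im=c['image'][:,:,::-1]
g=lambda im,lo,hi:np.clip((im.astype(float)-lo)/(hi-lo)*255,0,255).astype(np.uint8)
cv2.imwrite('pics/rail.png',crop(g(im,80,255),255,165,100,60,8))
cv2.imwrite('pics/rails.png',crop(g(s['image'][:,:,::-1],60,255),225,200,65,120,5))
```

```text
bin hook edge [ 571.749 -128.827   70.   ] [ 550.668 -246.716   70.   ] 119.759 yaw -0.177
notch [ 559.334 -188.207   70.   ]
foot [568.884 183.625   8.   ] [638.817   0.774   8.   ] 195.768 yaw 0.365
cheeks tl,br [622.    204.453 176.   ] [664.617  12.509 176.   ] [691.077  19.824 176.   ] [595.868 192.682 176.   ]
key cand [635.549  90.289 168.   ]
```

View pics/rail.png

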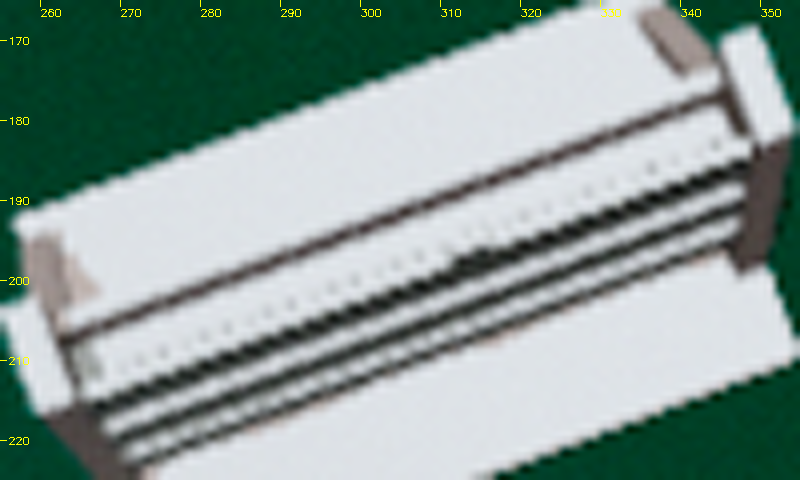

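The dark band widens at about (311–317, 196–199), which is probably the key's front face or its shadow. I'll project the fitted panel onto the image to see where on the rail that is.

Run:
```python
from h import *
c=vision.capture('top')
yaw=.362;R=np.array([[np.cos(yaw),-np.sin(yaw),0],[np.sin(yaw),np.cos(yaw),0],[0,0,1]]);O=np.array([632,102.8,0])
for n,p in dict(railfrontL=(0,90,160),railfrontR=(0,-90,160),railbackL=(5,90,160),backR=(5,-90,160),slotbackL=(21,90,150),slotbackR=(21,-90,150),botL=(0,90,130),botR=(0,-90,130)).items(): print(n,proj(c,O+R@p).round(1))
for u in (311,313,314,317):
  for v,z in ((197.5,160),(197,168)):
    print(u,z,(R.T@(onz(c,u,v,z)-O)).round(1))
# darkness along the band, in image rows perpendicular
g=c['image'].sum(2)/3.
for y in range(-40,41,4):
    a=[];
    for x in range(-8,14,2): 
        u=proj(c,O+R@np.array([x,y,160.])); a.append(int(cv2.getRectSubPix(g.astype(np.float32),(1,1),tuple(map(float,u)))[0,0]))
    print(y,a)
o=monitor.get_obs(); E=o['ee_rot'];y2=-.177
ax=lambda y:np.array([[np.cos(y),np.sin(y),0],[np.sin(y),-np.cos(y),0],[0,0,-1]])
g2=np.array([559.3,-188.2,0])-52*np.array([np.cos(y2),np.sin(y2),0]);g1=(np.array([571.7,-128.8,0])+np.array([550.7,-246.7,0]))/2-59*np.array([np.cos(y2),np.sin(y2),0])
print(g1,g2)
T=ax(y2);print('turn',cv2.Rodrigues(E.T@T)[0].ravel().round(3),'half',cv2.Rodrigues(E.T@T@np.diag([-1,-1,1]))[0].ravel().round(3))
for h in(200,93): print((E.T@(np.r_[((g1+g2)/2)[:2],h]-o['tool_pos'])).round(1))
print(o['joint_positions'],o['clock'])
```

```text
railfrontL [265.  216.1]
railfrontR [348.6 183.3]
railbackL [264.1 213.9]
backR [347.7 181. ]
slotbackL [261.9 207.4]
slotbackR [344.5 175. ]
botL [266.8 218.6]
botR [348.  186.6]
311 160 [  1.1  -9.2 160. ]
311 168 [  0.4  -9.3 168. ]
313 160 [ -0.4 -13.  160. ]
313 168 [ -1.1 -13.  168. ]
314 160 [ -1.2 -14.8 160. ]
314 168 [ -1.8 -14.8 168. ]
317 160 [ -3.4 -20.4 160. ]
317 168 [ -4.1 -20.3 168. ]
-40 [214, 187, 125, 114, 170, 222, 234, 234, 235, 235, 234]
-36 [211, 193, 124, 115, 184, 226, 228, 229, 233, 235, 232]
-32 [200, 186, 135, 116, 159, 223, 229, 228, 233, 236, 233]
-28 [210, 207, 143, 110, 151, 218, 234, 231, 234, 235, 235]
-24 [211, 202, 126, 113, 169, 220, 232, 232, 235, 235, 232]
-20 [208, 201, 141, 114, 135, 198, 223, 227, 230, 234, 235]
-16 [198, 195, 142, 112, 117, 157, 221, 228, 229, 235, 235]
-12 [206, 205, 146, 114, 115, 158, 216, 231, 235, 235, 235]
-8 [204, 204, 136, 113, 152, 205, 224, 228, 234, 236, 233]
-4 [201, 206, 154, 114, 144, 218, 232, 229, 233, 236, 236]
0 [199, 206, 151, 112, 138, 213, 234, 230, 234, 235, 236]
4 [201, 207, 149, 119, 161, 215, 229, 22
[... 153 characters left out ...]
 117, 144, 212, 232, 226, 231, 235, 236]
20 [195, 208, 155, 124, 146, 207, 229, 226, 228, 235, 234]
24 [188, 216, 172, 115, 122, 202, 231, 231, 232, 235, 235]
28 [184, 208, 162, 116, 135, 206, 234, 233, 234, 235, 236]
32 [193, 209, 162, 122, 151, 209, 230, 220, 227, 236, 235]
36 [179, 214, 172, 123, 129, 192, 227, 229, 230, 235, 235]
40 [182, 218, 184, 121, 114, 199, 231, 230, 231, 234, 235]
[ 503.12179515 -177.36144277    0.        ] [ 508.11242962 -179.04398346    0.        ]
turn [-0.     0.     0.563] half [-0.000e+00 -1.000e-03 -2.579e+00]
[ 401.4 -294.5   49.9]
[ 401.4 -294.4  156.9]
[-1.26757296e+00  1.23971293e-01  1.65061399e+00  1.97402515e-05
  1.36748371e+00 -8.25952284e-02] 0.35
```

The panel origin is at about (632, 103) with yaw 0.362, and the key sits at panel y of about −14. The bin grip is at about (505, −178) with yaw −0.177. I'll start the approach.

```bash
python3 -m handwheel '[{"grip":100,"x":0.015,"y":-0.011,"wz":0.04},{"grip":100,"x":0.045,"y":-0.033,"wz":0.11},{"grip":100,"x":0.08,"y":-0.06,"wz":0.19},{"grip":100,"x":0.12,"y":-0.088,"wz":0.28},{"grip":100,"x":0.16,"y":-0.117,"wz":0.36},{"grip":100,"x":0.2,"y":-0.147,"wz":0.44},{"grip":100,"x":0.24,"y":-0.176,"z":0.01,"wz":0.52},{"grip":100,"x":0.28,"y":-0.205,"z":0.02,"wz":0.563}]' 60
python3 - <<'E'
from h import *
o=monitor.get_obs();E=o['ee_rot']
print((E.T@(np.array([505.5,-178.2,160])-o['tool_pos'])).round(1))
y=-.177;T=np.array([[np.cos(y),np.sin(y),0],[np.sin(y),-np.cos(y),0],[0,0,-1]]);print(cv2.Rodrigues(E.T@T)[0].ravel().round(4))
E
```

```text
[ 401.3 -294.5   89.9]
[-5.000e-04  1.000e-04  5.628e-01]schema error: expected keys grip, x, y, z, wx, wy, wz
```

```bash
python3 -m handwheel '[{"grip":100,"x":0.015,"y":-0.011,"z":0,"wx":0,"wy":0,"wz":0.04},{"grip":100,"x":0.045,"y":-0.033,"z":0,"wx":0,"wy":0,"wz":0.11},{"grip":100,"x":0.08,"y":-0.06,"z":0,"wx":0,"wy":0,"wz":0.19},{"grip":100,"x":0.12,"y":-0.088,"z":0,"wx":0,"wy":0,"wz":0.28},{"grip":100,"x":0.16,"y":-0.117,"z":0,"wx":0,"wy":0,"wz":0.36},{"grip":100,"x":0.2,"y":-0.147,"z":0,"wx":0,"wy":0,"wz":0.44},{"grip":100,"x":0.24,"y":-0.176,"z":0.01,"wx":0,"wy":0,"wz":0.52},{"grip":100,"x":0.28,"y":-0.205,"z":0.02,"wx":0,"wy":0,"wz":0.563}]' 60
cat > to.py <<'E'
# prints tool-axis shift (mm) and turn (rad) from the measured pose to a world target x y z yaw
import sys
from h import *
x,y,z,w=map(float,sys.argv[1:5]);o=monitor.get_obs();E=o['ee_rot']
T=np.array([[np.cos(w),np.sin(w),0],[np.sin(w),-np.cos(w),0],[0,0,-1]])
print('shift',(E.T@(np.array([x,y,z])-o['tool_pos'])).round(1),'turn',cv2.Rodrigues(E.T@T)[0].ravel().round(4),'pos',o['tool_pos'].round(1),'F',o['ft_force'].round(2),'M',o['wrist_torque'].round(2),'w',o['grip_width'].round(1),o['grasp_force'],'t',round(o['clock'],2))
E
python3 to.py 505.5 -178.2 160 -.177
```

```text
clock: 1.15
tool_pos: [427.3, -306.0, 230.7]
ee_rot: [[0.984, -0.179, 0.002], [-0.179, -0.984, -0.001], [0.002, 0.001, -1.0]]
ft_force: [0.6, -0.0, 0.4]
grip_width: 85.2
grasp_force: 0.0Traceback (most recent call last):
  File "to.py", line 6, in <module>
    print('shift',(E.T@(np.array([x,y,z])-o['tool_pos'])).round(1),'turn',cv2.Rodrigues(E.T@T)[0].ravel().round(4),'pos',o['tool_pos'].round(1),'F',o['ft_force'].round(2),'M',o['wrist_torque'].round(2),'w',o['grip_width'].round(1),o['grasp_force'],'t',round(o['clock'],2))
                                                                                                                                                                                                              ^^^^^^^^^^^^^^^^^^^^^
AttributeError: 'float' object has no attribute 'round'
```

```bash
sed -i "s/o\['grip_width'\].round(1)/round(o['grip_width'],1)/" to.py; python3 -m handwheel '[{"grip":100,"x":0.006,"y":-0.015,"z":0.005,"wx":0,"wy":0,"wz":0},{"grip":100,"x":0.014,"y":-0.035,"z":0.02,"wx":0,"wy":0,"wz":0},{"grip":100,"x":0.023,"y":-0.06,"z":0.035,"wx":0,"wy":0,"wz":0},{"grip":100,"x":0.033,"y":-0.085,"z":0.05,"wx":0,"wy":0,"wz":0},{"grip":100,"x":0.043,"y":-0.11,"z":0.065,"wx":0,"wy":0,"wz":0},{"grip":100,"x":0.05,"y":-0.13,"z":0.075,"wx":0,"wy":0,"wz":0},{"grip":100,"x":0.054,"y":-0.14,"z":0.08,"wx":0,"wy":0,"wz":0},{"grip":100,"x":0.054,"y":-0.14,"z":0.08,"wx":0,"wy":0,"wz":0}]' 60
python3 to.py 505.5 -178.2 93 -.177
python3 - <<'E'
from h import *
c=vision.capture('top');s=vision.capture('side')
g=lambda im:(255*(im[:,:,::-1]/255.)**.5).astype(np.uint8)
C=np.zeros((600,800,3),np.uint8)
k=crop(g(c['image']),395,215,80,80,5);C[:400,:400]=k
k=crop(g(s['image']),325,190,80,80,5);C[:400,400:]=k
cv2.imwrite('pics/app.png',C)
E
```

```text
clock: 1.95
tool_pos: [504.2, -178.4, 149.4]
ee_rot: [[0.985, -0.174, -0.001], [-0.174, -0.985, 0.001], [-0.001, -0.0, -1.0]]
ft_force: [-0.9, -0.3, 0.6]
grip_width: 85.5
grasp_force: 0.0
shift [ 1.3 -0.4 56.4] turn [-0.0003  0.0015  0.0017] pos [ 504.2 -178.4  149.4] F [-0.89 -0.3   0.64] M [ 0.03 -0.    0.03] w 85.5 0.0 t 1.95
```

View pics/app.png

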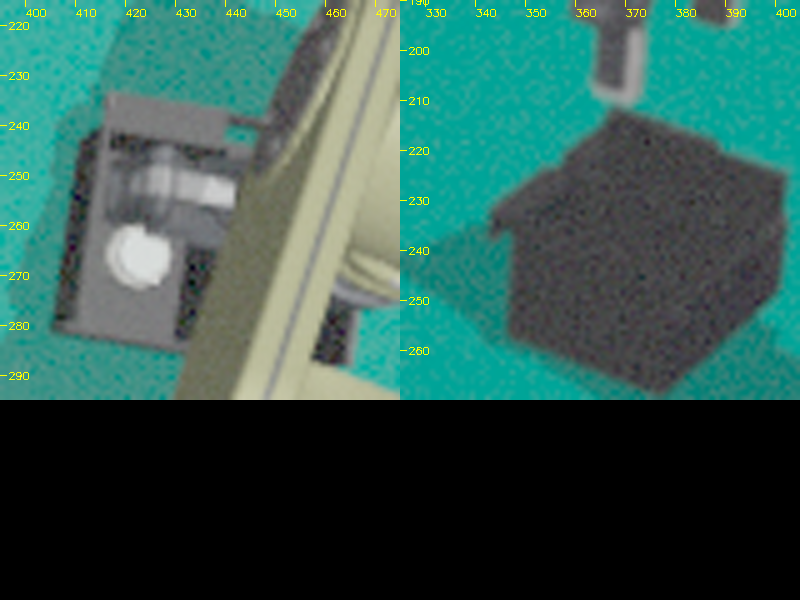

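The gripper is above the bin. The fingers straddle the web in the top view (near 430,252) and the bin hasn't moved. I'll descend and close.

```bash
python3 -m handwheel '[{"grip":100,"x":0.001,"y":0,"z":0.008,"wx":0,"wy":0,"wz":0},{"grip":100,"x":0.001,"y":0,"z":0.02,"wx":0,"wy":0,"wz":0},{"grip":100,"x":0.001,"y":0,"z":0.034,"wx":0,"wy":0,"wz":0},{"grip":100,"x":0.001,"y":0,"z":0.046,"wx":0,"wy":0,"wz":0},{"grip":60,"x":0.001,"y":0,"z":0.053,"wx":0,"wy":0,"wz":0},{"grip":30,"x":0.001,"y":0,"z":0.056,"wx":0,"wy":0,"wz":0},{"grip":25,"x":0.001,"y":0,"z":0.056,"wx":0,"wy":0,"wz":0},{"grip":20,"x":0.001,"y":0,"z":0.056,"wx":0,"wy":0,"wz":0}]' 60
python3 -m handwheel '[{"grip":15,"x":0,"y":0,"z":0,"wx":0,"wy":0,"wz":0},{"grip":10,"x":0,"y":0,"z":0,"wx":0,"wy":0,"wz":0},{"grip":5,"x":0,"y":0,"z":0,"wx":0,"wy":0,"wz":0},{"grip":0,"x":0,"y":0,"z":0,"wx":0,"wy":0,"wz":0},{"grip":0,"x":0,"y":0,"z":0,"wx":0,"wy":0,"wz":0},{"grip":0,"x":0,"y":0,"z":0,"wx":0,"wy":0,"wz":0},{"grip":0,"x":0,"y":0,"z":0,"wx":0,"wy":0,"wz":0},{"grip":0,"x":0,"y":0,"z":0,"wx":0,"wy":0,"wz":0}]' 60
```

```text
clock: 2.85
tool_pos: [505.6, -179.6, 94.6]
ee_rot: [[0.984, -0.176, 0.001], [-0.176, -0.984, -0.0], [0.001, 0.0, -1.0]]
ft_force: [-0.5, -0.4, 0.1]
grip_width: 28.2
grasp_force: 0.0
clock: 3.65
tool_pos: [505.7, -179.4, 94.8]
ee_rot: [[0.984, -0.176, 0.001], [-0.176, -0.984, 0.0], [0.001, -0.0, -1.0]]
ft_force: [0.2, 4.2, 5.4]
grip_width: 9.4
grasp_force: 58.9
```

```bash
python3 -m handwheel '[{"grip":0,"x":0,"y":0,"z":-0.003,"wx":0,"wy":0,"wz":0},{"grip":0,"x":0,"y":0,"z":-0.01,"wx":0,"wy":0,"wz":0},{"grip":0,"x":0,"y":0,"z":-0.025,"wx":0,"wy":0,"wz":0},{"grip":0,"x":0,"y":0,"z":-0.045,"wx":0,"wy":0,"wz":0},{"grip":0,"x":0,"y":0,"z":-0.065,"wx":0,"wy":0,"wz":0},{"grip":0,"x":0,"y":0,"z":-0.08,"wx":0,"wy":0,"wz":0},{"grip":0,"x":0,"y":0,"z":-0.088,"wx":0,"wy":0,"wz":0},{"grip":0,"x":0,"y":0,"z":-0.09,"wx":0,"wy":0,"wz":0}]' 60; python3 to.py 546 55 245 .362
```

```text
clock: 4.45
tool_pos: [505.7, -179.8, 185.6]
ee_rot: [[0.984, -0.176, 0.002], [-0.176, -0.984, -0.001], [0.002, 0.001, -1.0]]
ft_force: [0.5, -0.6, -4.0]
grip_width: 9.2
grasp_force: 58.5
shift [  -1.6 -238.2  -59.6] turn [ 0.0012 -0.0017 -0.5393] pos [ 505.7 -179.8  185.6] F [ 0.5  -0.58 -3.98] M [-0.05  0.06  0.01] w 9.2 58.48139226436615 t 4.45
```

```bash
python3 -m handwheel '[{"grip":0,"x":0,"y":-0.006,"z":-0.004,"wx":0,"wy":0,"wz":-0.01},{"grip":0,"x":0,"y":-0.018,"z":-0.012,"wx":0,"wy":0,"wz":-0.03},{"grip":0,"x":0,"y":-0.036,"z":-0.024,"wx":0,"wy":0,"wz":-0.07},{"grip":0,"x":0,"y":-0.056,"z":-0.036,"wx":0,"wy":0,"wz":-0.12},{"grip":0,"x":0,"y":-0.077,"z":-0.048,"wx":0,"wy":0,"wz":-0.17},{"grip":0,"x":0,"y":-0.098,"z":-0.055,"wx":0,"wy":0,"wz":-0.22},{"grip":0,"x":0,"y":-0.119,"z":-0.06,"wx":0,"wy":0,"wz":-0.27},{"grip":0,"x":0,"y":-0.14,"z":-0.06,"wx":0,"wy":0,"wz":-0.32}]' 60; python3 to.py 546 55 245 .362
```

```text
clock: 5.25
tool_pos: [530.2, -39.9, 245.0]
ee_rot: [[0.989, 0.146, 0.001], [0.146, -0.989, 0.0], [0.001, -0.0, -1.0]]
ft_force: [-0.1, -0.3, -4.2]
grip_width: 9.3
grasp_force: 58.6
shift [ 29.5 -91.6   0. ] turn [ 0.     -0.0009 -0.2156] pos [530.2 -39.9 245. ] F [-0.13 -0.25 -4.21] M [ 0.09  0.   -0.  ] w 9.3 58.56410622596741 t 5.25
```

```bash
python3 -m handwheel '[{"grip":0,"x":0.006,"y":-0.018,"z":0,"wx":0,"wy":0,"wz":-0.05},{"grip":0,"x":0.011,"y":-0.035,"z":0,"wx":0,"wy":0,"wz":-0.09},{"grip":0,"x":0.016,"y":-0.052,"z":0,"wx":0,"wy":0,"wz":-0.13},{"grip":0,"x":0.021,"y":-0.067,"z":0,"wx":0,"wy":0,"wz":-0.165},{"grip":0,"x":0.025,"y":-0.079,"z":0,"wx":0,"wy":0,"wz":-0.19},{"grip":0,"x":0.028,"y":-0.087,"z":0,"wx":0,"wy":0,"wz":-0.208},{"grip":0,"x":0.0295,"y":-0.0915,"z":0,"wx":0,"wy":0,"wz":-0.2155},{"grip":0,"x":0.0295,"y":-0.0915,"z":0,"wx":0,"wy":0,"wz":-0.2155}]' 60; python3 to.py 592.6 72.9 245 .362
python3 - <<'E'
from h import *
c=vision.capture('top');s=vision.capture('side')
g=lambda im:(255*(im[:,:,::-1]/255.)**.5).astype(np.uint8)
C=np.zeros((600,800,3),np.uint8)
k=crop(g(c['image']),250,155,133,120,3);C[:360,:399]=k
k=crop(g(s['image']),220,130,100,150,4);C[:600,400:]=k
cv2.imwrite('pics/pre.png',C)
E
```

```text
clock: 6.05
tool_pos: [546.2, 53.4, 244.1]
ee_rot: [[0.936, 0.351, -0.0], [0.351, -0.936, -0.0], [-0.0, 0.0, -1.0]]
ft_force: [0.3, 0.1, -3.8]
grip_width: 9.2
grasp_force: 58.6
shift [50.3 -1.9 -0.9] turn [ 0.0001  0.0003 -0.0031] pos [546.2  53.4 244.1] F [ 0.31  0.06 -3.81] M [-0.06 -0.04  0.06] w 9.2 58.58724296092987 t 6.05
```

View pics/pre.png

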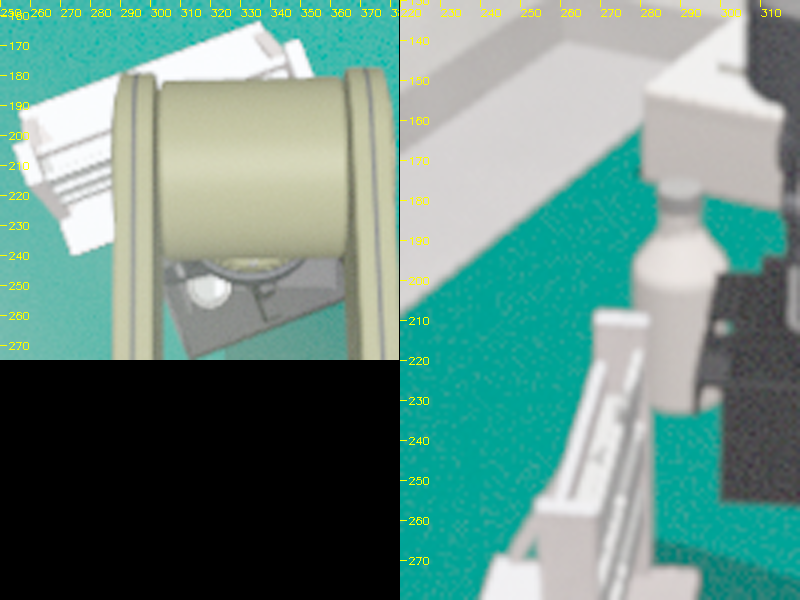

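In the side view the hook's near end is at about (294–300, 217–230). The near cheek top is at (254–269, 254) and the far cheek top at (268–282, 208). There is a bump near (276,229), possibly the key. I'll check these against projections.

Run:
```python
from h import *
s=vision.capture('side')
yaw=.362;Rz=lambda y:np.array([[np.cos(y),-np.sin(y),0],[np.sin(y),np.cos(y),0],[0,0,1]]);R=Rz(yaw);O=np.array([632,102.8,0])
for y in(-14,):
  for p in [(0,y+5,160),(0,y+5,168),(0,y-5,168),(5,y,168),(0,90,160),(5,90,160),(0,-90,160),(21,90,150),(0,90,176),(0,100,176),(0,-100,176)]: print(p,proj(s,O+R@np.array(p)).round(1))
o=monitor.get_obs();B=o['tool_pos']-[0,0,94.8];Rb=Rz(np.arctan2(o['ee_rot'][1,0],o['ee_rot'][0,0]))
for p in [(59,60,50),(59,60,70),(55,60,50),(45,60,66),(45,60,0),(59,-60,70),(45,60,70),(-45,60,0),(59,8,70),(59,-8,70)]: print('bin',p,proj(s,B+Rb@np.array(p)).round(1))
g=lambda im:(255*(im[:,:,::-1]/255.)**.6).astype(np.uint8)
C=np.zeros((600,800,3),np.uint8)
k=crop(g(s['image']),288,188,40,60,10);C[:600,:400]=k
k=crop(g(s['image']),252,203,40,60,10);C[:600,400:]=k
cv2.imwrite('pics/pre2.png',C)
```

```text
(0, -9, 160) [274.9 235.4]
(0, -9, 168) [274.9 232.1]
(0, -19, 168) [275.5 229.7]
(5, -14, 168) [272.8 230.7]
(0, 90, 160) [268.5 261.5]
(5, 90, 160) [266.  261.3]
(0, -90, 160) [279.6 216.5]
(21, 90, 150) [258.  265.1]
(0, 90, 176) [268.4 254.6]
(0, 100, 176) [267.7 257.4]
(0, -100, 176) [280.  207.9]
bin (59, 60, 50) [290.8 233.1]
bin (59, 60, 70) [290.9 224.3]
bin (55, 60, 50) [292.9 233.2]
bin (45, 60, 66) [297.9 226.5]
bin (45, 60, 0) [297.7 254.6]
bin (59, -60, 70) [297.  196.2]
bin (45, 60, 70) [298.  224.7]
bin (-45, 60, 0) [342.1 257.3]
bin (59, 8, 70) [293.6 211.6]
bin (59, -8, 70) [294.4 207.8]
```

View pics/pre2.png

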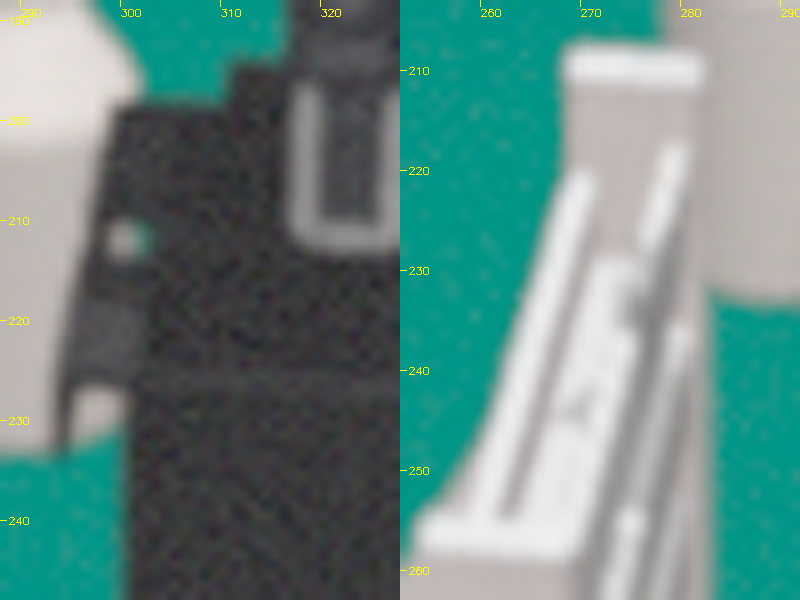

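The projections match the panel well and confirm the key at y≈−14. The bin sits about 4 mm behind the TCP in the grasp. I'll go forward over the rail, staying high.

```bash
python3 -m handwheel '[{"grip":0,"x":0.004,"y":0,"z":0,"wx":0,"wy":0,"wz":0},{"grip":0,"x":0.012,"y":-0.001,"z":0.002,"wx":0,"wy":0,"wz":-0.003},{"grip":0,"x":0.023,"y":-0.001,"z":0.005,"wx":0,"wy":0,"wz":-0.003},{"grip":0,"x":0.035,"y":-0.002,"z":0.009,"wx":0,"wy":0,"wz":-0.003},{"grip":0,"x":0.045,"y":-0.002,"z":0.012,"wx":0,"wy":0,"wz":-0.003},{"grip":0,"x":0.051,"y":-0.002,"z":0.014,"wx":0,"wy":0,"wz":-0.003},{"grip":0,"x":0.054,"y":-0.002,"z":0.014,"wx":0,"wy":0,"wz":-0.003},{"grip":0,"x":0.054,"y":-0.002,"z":0.014,"wx":0,"wy":0,"wz":-0.003}]' 60; python3 to.py 596.1 74.2 210 .362
python3 - <<'E'
from h import *
s=vision.capture('side')
yaw=.362;Rz=lambda y:np.array([[np.cos(y),-np.sin(y),0],[np.sin(y),np.cos(y),0],[0,0,1]])
o=monitor.get_obs();Rb=Rz(np.arctan2(o['ee_rot'][1,0],o['ee_rot'][0,0]));B=o['tool_pos']-[0,0,94.8]-Rb@[4,0,0]
for p in [(59,60,50),(55,60,50),(45,60,66),(45,60,0),(59,-60,70),(45,60,70),(-45,60,0),(-45,-60,0),(59,60,70)]: print('bin',p,proj(s,B+Rb@np.array(p)).round(1))
print((Rz(yaw).T@(B-[632,102.8,0])).round(1))
g=lambda im:(255*(im[:,:,::-1]/255.)**.55).astype(np.uint8)
cv2.imwrite('pics/over.png',crop(g(s['image']),250,185,90,75,8)[:600,:720])
E
```

```text
clock: 7.0
tool_pos: [596.2, 74.1, 230.0]
ee_rot: [[0.935, 0.354, -0.001], [0.354, -0.935, -0.0], [-0.001, -0.0, -1.0]]
ft_force: [-0.3, -0.1, -3.9]
grip_width: 9.2
grasp_force: 58.6
shift [-0.1 -0.2 20. ] turn [-0.0001  0.0006 -0.0004] pos [596.2  74.1 230. ] F [-0.34 -0.14 -3.91] M [0.03 0.02 0.01] w 9.2 58.5924768447876 t 7.0
bin (59, 60, 50) [265.7 238.3]
bin (55, 60, 50) [267.7 238.4]
bin (45, 60, 66) [272.6 231.8]
bin (45, 60, 0) [273.1 259.7]
bin (59, -60, 70) [273.4 201.3]
bin (45, 60, 70) [272.5 230.1]
bin (-45, 60, 0) [317.2 262.2]
bin (-45, -60, 0) [320.8 232. ]
bin (59, 60, 70) [265.5 229.7]
[-47.9 -14.3 135.3]
```

View pics/over.png

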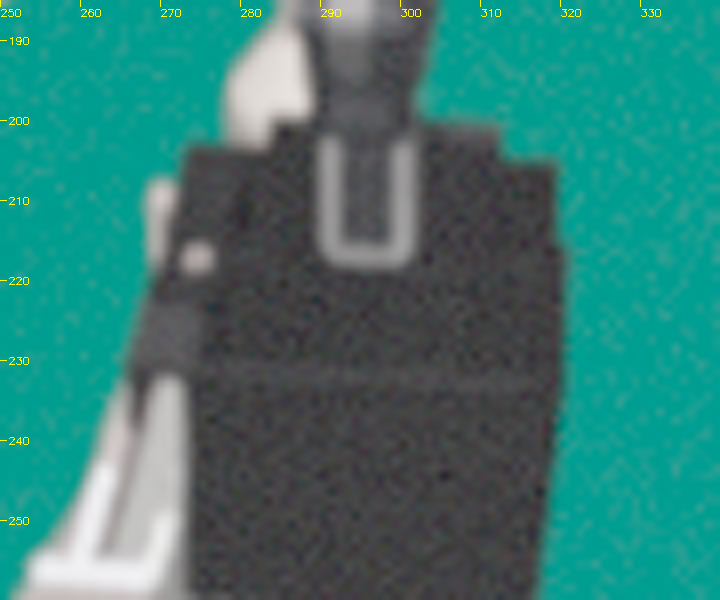

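The hook gap (columns 267–273 at the near end) straddles the rail line. The lip is at 266–267.5 and the back wall at 273, both as predicted. I'll lower gently and watch the force.

```bash
python3 -m handwheel '[{"grip":0,"x":0,"y":0,"z":0.002,"wx":0,"wy":0,"wz":0},{"grip":0,"x":0,"y":0,"z":0.005,"wx":0,"wy":0,"wz":0},{"grip":0,"x":0,"y":0,"z":0.008,"wx":0,"wy":0,"wz":0},{"grip":0,"x":0,"y":0,"z":0.011,"wx":0,"wy":0,"wz":0},{"grip":0,"x":0,"y":0,"z":0.014,"wx":0,"wy":0,"wz":0},{"grip":0,"x":0,"y":0,"z":0.016,"wx":0,"wy":0,"wz":0},{"grip":0,"x":0,"y":0,"z":0.017,"wx":0,"wy":0,"wz":0},{"grip":0,"x":0,"y":0,"z":0.018,"wx":0,"wy":0,"wz":0}]' 60; python3 -m handwheel '[{"grip":0,"x":0,"y":0,"z":0.001,"wx":0,"wy":0,"wz":0},{"grip":0,"x":0,"y":0,"z":0.002,"wx":0,"wy":0,"wz":0},{"grip":0,"x":0,"y":0,"z":0.003,"wx":0,"wy":0,"wz":0},{"grip":0,"x":0,"y":0,"z":0.004,"wx":0,"wy":0,"wz":0},{"grip":0,"x":0,"y":0,"z":0.005,"wx":0,"wy":0,"wz":0},{"grip":0,"x":0,"y":0,"z":0.006,"wx":0,"wy":0,"wz":0},{"grip":0,"x":0,"y":0,"z":0.007,"wx":0,"wy":0,"wz":0},{"grip":0,"x":0,"y":0,"z":0.007,"wx":0,"wy":0,"wz":0}]' 60; python3 to.py 596.1 74.2 190 .362
```

```text
clock: 7.85
tool_pos: [596.0, 73.9, 212.1]
ee_rot: [[0.935, 0.353, 0.0], [0.353, -0.935, 0.0], [0.0, -0.0, -1.0]]
ft_force: [0.6, -1.0, -4.4]
grip_width: 9.2
grasp_force: 58.6
clock: 8.65
tool_pos: [595.8, 73.9, 204.9]
ee_rot: [[0.935, 0.353, -0.0], [0.353, -0.935, -0.0], [-0.0, -0.0, -1.0]]
ft_force: [-0.6, -0.3, -3.7]
grip_width: 9.1
grasp_force: 58.6
shift [ 0.4 -0.2 14.9] turn [-0.0001  0.0004 -0.0008] pos [595.8  73.9 204.9] F [-0.55 -0.33 -3.68] M [0.04 0.05 0.02] w 9.1 58.587886691093445 t 8.65
```

```bash
python3 -m handwheel '[{"grip":0,"x":0,"y":0,"z":0.001,"wx":0,"wy":0,"wz":0},{"grip":0,"x":0,"y":0,"z":0.0015,"wx":0,"wy":0,"wz":0},{"grip":0,"x":0,"y":0,"z":0.002,"wx":0,"wy":0,"wz":0},{"grip":0,"x":0,"y":0,"z":0.0025,"wx":0,"wy":0,"wz":0},{"grip":0,"x":0,"y":0,"z":0.003,"wx":0,"wy":0,"wz":0},{"grip":0,"x":0,"y":0,"z":0.0035,"wx":0,"wy":0,"wz":0},{"grip":0,"x":0,"y":0,"z":0.004,"wx":0,"wy":0,"wz":0},{"grip":0,"x":0,"y":0,"z":0.004,"wx":0,"wy":0,"wz":0}]' 60; python3 to.py 596.1 74.2 190 .362
```

```text
clock: 9.45
tool_pos: [595.9, 73.9, 201.1]
ee_rot: [[0.935, 0.353, -0.0], [0.353, -0.935, 0.0], [-0.0, -0.0, -1.0]]
ft_force: [0.6, -0.6, -4.0]
grip_width: 9.2
grasp_force: 58.6
shift [ 0.3 -0.2 11.1] turn [-0.0001  0.0002 -0.0007] pos [595.9  73.9 201.1] F [ 0.6  -0.56 -4.02] M [ 0.01  0.01 -0.01] w 9.2 58.589104413986206 t 9.45
```

```bash
python3 -m handwheel '[{"grip":0,"x":0,"y":0,"z":0.0005,"wx":0,"wy":0,"wz":0},{"grip":0,"x":0,"y":0,"z":0.001,"wx":0,"wy":0,"wz":0},{"grip":0,"x":0,"y":0,"z":0.0015,"wx":0,"wy":0,"wz":0},{"grip":0,"x":0,"y":0,"z":0.002,"wx":0,"wy":0,"wz":0},{"grip":0,"x":0,"y":0,"z":0.002,"wx":0,"wy":0,"wz":0},{"grip":0,"x":0,"y":0,"z":0.002,"wx":0,"wy":0,"wz":0},{"grip":0,"x":0,"y":0,"z":0.002,"wx":0,"wy":0,"wz":0},{"grip":0,"x":0,"y":0,"z":0.002,"wx":0,"wy":0,"wz":0}]' 60; python3 to.py 596.1 74.2 190 .362
```

```text
clock: 10.25
tool_pos: [596.0, 73.9, 199.3]
ee_rot: [[0.935, 0.354, 0.0], [0.354, -0.935, 0.0], [0.0, 0.0, -1.0]]
ft_force: [1.6, -1.1, -3.8]
grip_width: 9.2
grasp_force: 58.6
shift [ 0.2 -0.2  9.3] turn [ 0.     -0.0001 -0.0007] pos [596.   73.9 199.3] F [ 1.63 -1.13 -3.77] M [ 0.03  0.   -0.02] w 9.2 58.59049737453461 t 10.25
```

```bash
python3 -m handwheel '[{"grip":0,"x":0,"y":0,"z":0.0005,"wx":0,"wy":0,"wz":0},{"grip":0,"x":0,"y":0,"z":0.001,"wx":0,"wy":0,"wz":0},{"grip":0,"x":0,"y":0,"z":0.0015,"wx":0,"wy":0,"wz":0},{"grip":0,"x":0,"y":0,"z":0.0015,"wx":0,"wy":0,"wz":0},{"grip":0,"x":0,"y":0,"z":0.0015,"wx":0,"wy":0,"wz":0},{"grip":0,"x":0,"y":0,"z":0.0015,"wx":0,"wy":0,"wz":0},{"grip":0,"x":0,"y":0,"z":0.0015,"wx":0,"wy":0,"wz":0},{"grip":0,"x":0,"y":0,"z":0.0015,"wx":0,"wy":0,"wz":0}]' 60; python3 to.py 596.1 74.2 190 .362
```

```text
clock: 11.05
tool_pos: [596.0, 73.9, 197.7]
ee_rot: [[0.935, 0.354, 0.0], [0.354, -0.935, 0.0], [0.0, 0.0, -1.0]]
ft_force: [-0.8, -0.1, -3.9]
grip_width: 9.5
grasp_force: 58.6
shift [ 0.2 -0.2  7.7] turn [ 0.     -0.0001 -0.0007] pos [596.   73.9 197.7] F [-0.83 -0.11 -3.95] M [-0.01  0.03 -0.02] w 9.5 58.58880400657654 t 11.05
```

```bash
python3 -m handwheel '[{"grip":0,"x":0,"y":0,"z":0.0005,"wx":0,"wy":0,"wz":0},{"grip":0,"x":0,"y":0,"z":0.001,"wx":0,"wy":0,"wz":0},{"grip":0,"x":0,"y":0,"z":0.0015,"wx":0,"wy":0,"wz":0},{"grip":0,"x":0,"y":0,"z":0.0015,"wx":0,"wy":0,"wz":0},{"grip":0,"x":0,"y":0,"z":0.0015,"wx":0,"wy":0,"wz":0},{"grip":0,"x":0,"y":0,"z":0.0015,"wx":0,"wy":0,"wz":0},{"grip":0,"x":0,"y":0,"z":0.0015,"wx":0,"wy":0,"wz":0},{"grip":0,"x":0,"y":0,"z":0.0015,"wx":0,"wy":0,"wz":0}]' 60; python3 to.py 596.1 74.2 190 .362
```

```text
clock: 11.85
tool_pos: [596.0, 73.9, 196.2]
ee_rot: [[0.935, 0.353, 0.0], [0.353, -0.935, -0.0], [0.0, 0.0, -1.0]]
ft_force: [-0.5, -0.0, -3.9]
grip_width: 8.8
grasp_force: 58.6
shift [ 0.2 -0.3  6.2] turn [ 0.0001 -0.0001 -0.0007] pos [596.   73.9 196.2] F [-0.45 -0.02 -3.86] M [-0.    0.02  0.  ] w 8.8 58.58891844749451 t 11.85
```

```bash
python3 -m handwheel '[{"grip":0,"x":0,"y":0,"z":0.0005,"wx":0,"wy":0,"wz":0},{"grip":0,"x":0,"y":0,"z":0.001,"wx":0,"wy":0,"wz":0},{"grip":0,"x":0,"y":0,"z":0.0015,"wx":0,"wy":0,"wz":0},{"grip":0,"x":0,"y":0,"z":0.0015,"wx":0,"wy":0,"wz":0},{"grip":0,"x":0,"y":0,"z":0.0015,"wx":0,"wy":0,"wz":0},{"grip":0,"x":0,"y":0,"z":0.0015,"wx":0,"wy":0,"wz":0},{"grip":0,"x":0,"y":0,"z":0.0015,"wx":0,"wy":0,"wz":0},{"grip":0,"x":0,"y":0,"z":0.0015,"wx":0,"wy":0,"wz":0}]' 60; python3 to.py 596.1 74.2 190 .362
```

```text
clock: 12.65
tool_pos: [596.0, 73.9, 194.7]
ee_rot: [[0.935, 0.353, 0.0], [0.353, -0.935, 0.0], [0.0, -0.0, -1.0]]
ft_force: [-0.6, -0.5, -4.9]
grip_width: 9.1
grasp_force: 58.6
shift [ 0.2 -0.2  4.7] turn [-0.     -0.     -0.0007] pos [596.   73.9 194.7] F [-0.63 -0.51 -4.86] M [0.03 0.01 0.01] w 9.1 58.5881245136261 t 12.65
```

```bash
python3 -m handwheel '[{"grip":0,"x":0,"y":0,"z":0.0005,"wx":0,"wy":0,"wz":0},{"grip":0,"x":0,"y":0,"z":0.001,"wx":0,"wy":0,"wz":0},{"grip":0,"x":0,"y":0,"z":0.0015,"wx":0,"wy":0,"wz":0},{"grip":0,"x":0,"y":0,"z":0.0015,"wx":0,"wy":0,"wz":0},{"grip":0,"x":0,"y":0,"z":0.0015,"wx":0,"wy":0,"wz":0},{"grip":0,"x":0,"y":0,"z":0.0015,"wx":0,"wy":0,"wz":0},{"grip":0,"x":0,"y":0,"z":0.0015,"wx":0,"wy":0,"wz":0},{"grip":0,"x":0,"y":0,"z":0.0015,"wx":0,"wy":0,"wz":0}]' 60; python3 to.py 596.1 74.2 190 .362
```

```text
clock: 13.45
tool_pos: [596.0, 73.9, 193.2]
ee_rot: [[0.935, 0.354, 0.0], [0.354, -0.935, 0.0], [0.0, -0.0, -1.0]]
ft_force: [-0.4, 0.0, -4.6]
grip_width: 9.0
grasp_force: 58.6
shift [ 0.2 -0.2  3.2] turn [-0.     -0.     -0.0007] pos [596.   73.9 193.2] F [-0.44  0.05 -4.58] M [-0.   -0.02 -0.06] w 9.0 58.5901540517807 t 13.45
```

```bash
python3 -m handwheel '[{"grip":0,"x":0,"y":0,"z":0.0005,"wx":0,"wy":0,"wz":0},{"grip":0,"x":0,"y":0,"z":0.001,"wx":0,"wy":0,"wz":0},{"grip":0,"x":0,"y":0,"z":0.001,"wx":0,"wy":0,"wz":0},{"grip":0,"x":0,"y":0,"z":0.001,"wx":0,"wy":0,"wz":0},{"grip":0,"x":0,"y":0,"z":0.001,"wx":0,"wy":0,"wz":0},{"grip":0,"x":0,"y":0,"z":0.001,"wx":0,"wy":0,"wz":0},{"grip":0,"x":0,"y":0,"z":0.001,"wx":0,"wy":0,"wz":0},{"grip":0,"x":0,"y":0,"z":0.001,"wx":0,"wy":0,"wz":0}]' 60; python3 to.py 596.1 74.2 190 .362
```

```text
clock: 14.25
tool_pos: [596.0, 73.9, 192.2]
ee_rot: [[0.935, 0.353, 0.0], [0.353, -0.935, -0.0], [0.0, 0.0, -1.0]]
ft_force: [-0.2, 0.5, -3.2]
grip_width: 9.2
grasp_force: 58.6
shift [ 0.2 -0.2  2.2] turn [ 0.     -0.     -0.0007] pos [596.   73.9 192.2] F [-0.24  0.49 -3.23] M [-0.01  0.04  0.03] w 9.2 58.59000384807587 t 14.25
```

```bash
python3 -m handwheel '[{"grip":0,"x":0,"y":0,"z":0.0005,"wx":0,"wy":0,"wz":0},{"grip":0,"x":0,"y":0,"z":0.001,"wx":0,"wy":0,"wz":0},{"grip":0,"x":0,"y":0,"z":0.001,"wx":0,"wy":0,"wz":0},{"grip":0,"x":0,"y":0,"z":0.001,"wx":0,"wy":0,"wz":0},{"grip":0,"x":0,"y":0,"z":0.001,"wx":0,"wy":0,"wz":0},{"grip":0,"x":0,"y":0,"z":0.001,"wx":0,"wy":0,"wz":0},{"grip":0,"x":0,"y":0,"z":0.001,"wx":0,"wy":0,"wz":0},{"grip":0,"x":0,"y":0,"z":0.001,"wx":0,"wy":0,"wz":0}]' 60; python3 to.py 596.1 74.2 190 .362
```

```text
clock: 15.05
tool_pos: [596.0, 73.9, 191.2]
ee_rot: [[0.935, 0.354, 0.0], [0.354, -0.935, 0.0], [0.0, -0.0, -1.0]]
ft_force: [-0.0, 0.0, -4.3]
grip_width: 9.2
grasp_force: 58.6
shift [ 0.2 -0.2  1.2] turn [-0.     -0.0001 -0.0007] pos [596.   73.9 191.2] F [-0.02  0.03 -4.29] M [ 0.02 -0.02  0.05] w 9.2 58.590354323387146 t 15.05
```

```bash
python3 -m handwheel '[{"grip":0,"x":0,"y":0,"z":0.0005,"wx":0,"wy":0,"wz":0},{"grip":0,"x":0,"y":0,"z":0.001,"wx":0,"wy":0,"wz":0},{"grip":0,"x":0,"y":0,"z":0.001,"wx":0,"wy":0,"wz":0},{"grip":0,"x":0,"y":0,"z":0.001,"wx":0,"wy":0,"wz":0},{"grip":0,"x":0,"y":0,"z":0.001,"wx":0,"wy":0,"wz":0},{"grip":0,"x":0,"y":0,"z":0.001,"wx":0,"wy":0,"wz":0},{"grip":0,"x":0,"y":0,"z":0.001,"wx":0,"wy":0,"wz":0},{"grip":0,"x":0,"y":0,"z":0.001,"wx":0,"wy":0,"wz":0}]' 60; python3 to.py 596.1 74.2 190 .362
```

```text
clock: 15.85
tool_pos: [596.0, 73.9, 190.2]
ee_rot: [[0.935, 0.353, 0.0], [0.353, -0.935, 0.0], [0.0, 0.0, -1.0]]
ft_force: [-0.4, 0.9, -4.1]
grip_width: 9.1
grasp_force: 58.6
shift [ 0.2 -0.2  0.2] turn [ 0.     -0.     -0.0007] pos [596.   73.9 190.2] F [-0.36  0.89 -4.13] M [0.04 0.02 0.01] w 9.1 58.589449524879456 t 15.85
```

```bash
python3 -m handwheel '[{"grip":0,"x":0,"y":0,"z":0.0005,"wx":0,"wy":0,"wz":0},{"grip":0,"x":0,"y":0,"z":0.001,"wx":0,"wy":0,"wz":0},{"grip":0,"x":0,"y":0,"z":0.001,"wx":0,"wy":0,"wz":0},{"grip":0,"x":0,"y":0,"z":0.001,"wx":0,"wy":0,"wz":0},{"grip":0,"x":0,"y":0,"z":0.001,"wx":0,"wy":0,"wz":0},{"grip":0,"x":0,"y":0,"z":0.001,"wx":0,"wy":0,"wz":0},{"grip":0,"x":0,"y":0,"z":0.001,"wx":0,"wy":0,"wz":0},{"grip":0,"x":0,"y":0,"z":0.001,"wx":0,"wy":0,"wz":0}]' 60; python3 to.py 596.1 74.2 190 .362
```

```text
clock: 16.65
tool_pos: [596.0, 73.9, 189.2]
ee_rot: [[0.935, 0.353, 0.0], [0.353, -0.935, 0.0], [0.0, 0.0, -1.0]]
ft_force: [0.2, 0.0, -3.1]
grip_width: 9.3
grasp_force: 58.6
shift [ 0.2 -0.2 -0.8] turn [ 0.     -0.0001 -0.0007] pos [596.   73.9 189.2] F [ 0.22  0.03 -3.14] M [0.06 0.03 0.06] w 9.3 58.588430285453796 t 16.65
```

```bash
python3 -m handwheel '[{"grip":0,"x":0,"y":0,"z":0.0005,"wx":0,"wy":0,"wz":0},{"grip":0,"x":0,"y":0,"z":0.001,"wx":0,"wy":0,"wz":0},{"grip":0,"x":0,"y":0,"z":0.001,"wx":0,"wy":0,"wz":0},{"grip":0,"x":0,"y":0,"z":0.001,"wx":0,"wy":0,"wz":0},{"grip":0,"x":0,"y":0,"z":0.001,"wx":0,"wy":0,"wz":0},{"grip":0,"x":0,"y":0,"z":0.001,"wx":0,"wy":0,"wz":0},{"grip":0,"x":0,"y":0,"z":0.001,"wx":0,"wy":0,"wz":0},{"grip":0,"x":0,"y":0,"z":0.001,"wx":0,"wy":0,"wz":0}]' 60; python3 to.py 596.1 74.2 190 .362
```

```text
clock: 17.45
tool_pos: [596.1, 73.9, 188.7]
ee_rot: [[0.935, 0.353, 0.001], [0.353, -0.935, -0.0], [0.0, 0.0, -1.0]]
ft_force: [-1.9, 0.4, 1.3]
grip_width: 9.7
grasp_force: 59.3
shift [ 0.1 -0.3 -1.3] turn [ 0.0002 -0.0005 -0.0007] pos [596.1  73.9 188.7] F [-1.95  0.44  1.29] M [-0.04  0.2  -0.  ] w 9.7 59.34573590755463 t 17.45
```

Contact came at TCP z 188.7. That matches the predicted home height of 188.8; resting on the key would read about 196.8. So the notch is over the key. I'll ease the bin nose-down about the rail to take up the hook's play before letting go.

```bash
python3 -m handwheel '[{"grip":0,"x":-0.0002,"y":0,"z":0.0002,"wx":0,"wy":0.004,"wz":0},{"grip":0,"x":-0.0004,"y":0,"z":0.0003,"wx":0,"wy":0.008,"wz":0},{"grip":0,"x":-0.0007,"y":0,"z":0.0005,"wx":0,"wy":0.012,"wz":0},{"grip":0,"x":-0.001,"y":0,"z":0.0007,"wx":0,"wy":0.016,"wz":0},{"grip":0,"x":-0.0012,"y":0,"z":0.0008,"wx":0,"wy":0.02,"wz":0},{"grip":0,"x":-0.0014,"y":0,"z":0.001,"wx":0,"wy":0.025,"wz":0},{"grip":0,"x":-0.0014,"y":0,"z":0.001,"wx":0,"wy":0.025,"wz":0},{"grip":0,"x":-0.0014,"y":0,"z":0.001,"wx":0,"wy":0.025,"wz":0}]' 60; python3 to.py 596.1 74.2 190 .362
```

```text
clock: 18.25
tool_pos: [594.7, 73.5, 187.6]
ee_rot: [[0.935, 0.353, 0.024], [0.353, -0.935, 0.009], [0.026, -0.0, -1.0]]
ft_force: [-2.5, 0.9, 5.4]
grip_width: 9.4
grasp_force: 60.2
shift [ 1.6 -0.2 -2.3] turn [-0.     -0.0256 -0.0008] pos [594.7  73.5 187.6] F [-2.5   0.93  5.36] M [ 0.07  0.27 -0.13] w 9.4 60.16966938972473 t 18.25
```

```bash
python3 -m handwheel '[{"grip":0,"x":-0.0002,"y":0,"z":0.0001,"wx":0,"wy":0.004,"wz":0},{"grip":0,"x":-0.0005,"y":0,"z":0.0002,"wx":0,"wy":0.008,"wz":0},{"grip":0,"x":-0.0008,"y":0,"z":0.0003,"wx":0,"wy":0.012,"wz":0},{"grip":0,"x":-0.001,"y":0,"z":0.0004,"wx":0,"wy":0.016,"wz":0},{"grip":0,"x":-0.0012,"y":0,"z":0.0005,"wx":0,"wy":0.02,"wz":0},{"grip":0,"x":-0.0014,"y":0,"z":0.0007,"wx":0,"wy":0.025,"wz":0},{"grip":0,"x":-0.0014,"y":0,"z":0.0007,"wx":0,"wy":0.025,"wz":0},{"grip":0,"x":-0.0014,"y":0,"z":0.0007,"wx":0,"wy":0.025,"wz":0}]' 60; python3 to.py 596.1 74.2 190 .362
```

```text
clock: 19.05
tool_pos: [592.9, 72.8, 186.6]
ee_rot: [[0.934, 0.353, 0.046], [0.353, -0.936, 0.018], [0.049, -0.0, -0.999]]
ft_force: [-4.4, 0.5, 6.2]
grip_width: 9.1
grasp_force: 60.3
shift [ 3.6 -0.2 -3.2] turn [-0.0002 -0.0489 -0.0009] pos [592.9  72.8 186.6] F [-4.36  0.48  6.17] M [-0.07  0.59 -0.13] w 9.1 60.273810625076294 t 19.05
```

```bash
python3 -m handwheel '[{"grip":0,"x":0,"y":0,"z":0,"wx":0,"wy":0,"wz":0},{"grip":0,"x":0,"y":0,"z":0,"wx":0,"wy":0,"wz":0},{"grip":0,"x":0,"y":0,"z":0,"wx":0,"wy":0,"wz":0},{"grip":8,"x":0,"y":0,"z":0,"wx":0,"wy":0,"wz":0},{"grip":11,"x":0,"y":0,"z":0,"wx":0,"wy":0,"wz":0},{"grip":12,"x":0,"y":0,"z":0,"wx":0,"wy":0,"wz":0},{"grip":13,"x":0,"y":0,"z":0,"wx":0,"wy":0,"wz":0},{"grip":14,"x":0,"y":0,"z":0,"wx":0,"wy":0,"wz":0}]' 20; python3 to.py 596.1 74.2 190 .362
```

```text
clock: 19.85
tool_pos: [593.2, 72.7, 185.7]
ee_rot: [[0.934, 0.354, 0.046], [0.353, -0.935, 0.017], [0.049, 0.0, -0.999]]
ft_force: [0.5, -0.4, -0.4]
grip_width: 11.9
grasp_force: 0.0
shift [ 3.4 -0.4 -4.2] turn [ 0.0002 -0.0494 -0.0006] pos [593.2  72.7 185.7] F [ 0.55 -0.4  -0.37] M [ 0.    0.01 -0.08] w 11.9 0.0 t 19.85
```

```bash
python3 -m handwheel '[{"grip":16,"x":0,"y":0,"z":0,"wx":0,"wy":0,"wz":0},{"grip":20,"x":0,"y":0,"z":0,"wx":0,"wy":0,"wz":0},{"grip":26,"x":0,"y":0,"z":0,"wx":0,"wy":0,"wz":0},{"grip":34,"x":0,"y":0,"z":0,"wx":0,"wy":0,"wz":0},{"grip":42,"x":0,"y":0,"z":0,"wx":0,"wy":0,"wz":0},{"grip":50,"x":0,"y":0,"z":0,"wx":0,"wy":0,"wz":0},{"grip":50,"x":0,"y":0,"z":0,"wx":0,"wy":0,"wz":0},{"grip":50,"x":0,"y":0,"z":0,"wx":0,"wy":0,"wz":0}]' 20; python3 to.py 596.1 74.2 190 .362
python3 - <<'E'
from h import *
s=vision.capture('side')
g=lambda im:(255*(im[:,:,::-1]/255.)**.55).astype(np.uint8)
cv2.imwrite('pics/rel.png',crop(g(s['image']),250,185,95,75,8)[:600,:760])
yaw=.362;R=np.array([[np.cos(yaw),-np.sin(yaw),0],[np.sin(yaw),np.cos(yaw),0],[0,0,1]]);B=np.array([632,102.8,0])+R@[-50,-14,94]
for p in [(45,60,66),(45,60,70),(-45,60,45),(-45,60,0),(59,-60,70),(30,5,110)]: print(p,proj(s,B+R@np.array(p)).round(1))
E
```

```text
clock: 20.65
tool_pos: [593.4, 72.9, 186.5]
ee_rot: [[0.934, 0.353, 0.047], [0.353, -0.935, 0.018], [0.05, 0.0, -0.999]]
ft_force: [0.2, -0.4, 0.5]
grip_width: 42.5
grasp_force: 0.0
shift [ 3.2 -0.3 -3.4] turn [ 0.     -0.05   -0.0007] pos [593.4  72.9 186.5] F [ 0.25 -0.43  0.46] M [-0.01  0.04  0.04] w 42.5 0.0 t 20.65
(45, 60, 66) [273.9 249.6]
(45, 60, 70) [273.9 247.9]
(-45, 60, 45) [318.3 260.8]
(-45, 60, 0) [317.7 279. ]
(59, -60, 70) [274.6 218.2]
(30, 5, 110) [284.3 217.6]
```

View pics/rel.png

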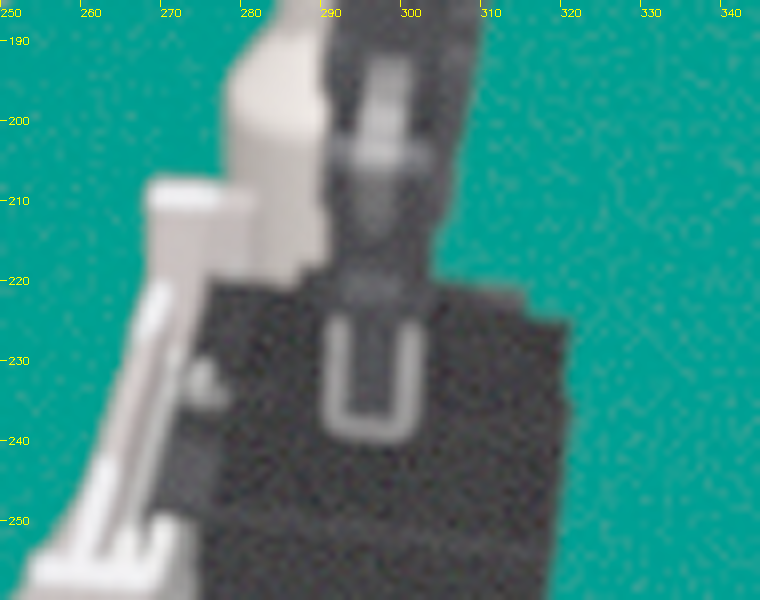

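The bin hangs with the key showing in the notch at (275,232) and the bridge down on the rail. I'll retract straight up.

```bash
python3 -m handwheel '[{"grip":50,"x":0,"y":0,"z":-0.004,"wx":0,"wy":0,"wz":0},{"grip":50,"x":0,"y":0,"z":-0.012,"wx":0,"wy":0,"wz":0},{"grip":50,"x":0,"y":0,"z":-0.025,"wx":0,"wy":0,"wz":0},{"grip":50,"x":0,"y":0,"z":-0.042,"wx":0,"wy":0,"wz":0},{"grip":50,"x":0,"y":0,"z":-0.062,"wx":0,"wy":0,"wz":0},{"grip":50,"x":0,"y":0,"z":-0.082,"wx":0,"wy":0,"wz":0},{"grip":50,"x":0,"y":0,"z":-0.097,"wx":0,"wy":0,"wz":0},{"grip":50,"x":0,"y":0,"z":-0.1,"wx":0,"wy":0,"wz":0}]' 20
python3 -m handwheel '[{"grip":50,"x":-0.02,"y":0,"z":-0.01,"wx":0,"wy":0,"wz":0},{"grip":50,"x":-0.06,"y":0,"z":-0.02,"wx":0,"wy":0,"wz":0},{"grip":50,"x":-0.1,"y":0,"z":-0.03,"wx":0,"wy":0,"wz":0},{"grip":50,"x":-0.14,"y":0,"z":-0.03,"wx":0,"wy":0,"wz":0},{"grip":50,"x":-0.17,"y":0,"z":-0.03,"wx":0,"wy":0,"wz":0},{"grip":50,"x":-0.19,"y":0,"z":-0.03,"wx":0,"wy":0,"wz":0},{"grip":50,"x":-0.2,"y":0,"z":-0.03,"wx":0,"wy":0,"wz":0},{"grip":50,"x":-0.2,"y":0,"z":-0.03,"wx":0,"wy":0,"wz":0}]' 20
python3 - <<'E'
from h import *
s=vision.capture('side');c=vision.capture('top')
g=lambda im:(255*(im[:,:,::-1]/255.)**.55).astype(np.uint8)
C=np.zeros((600,800,3),np.uint8)
k=crop(g(s['image']),245,195,80,95,5);C[:475,:400]=k
k=crop(g(c['image']),255,165,100,110,4);C[:440,400:]=k
cv2.imwrite('pics/fin.png',C)
E
```

```text
clock: 21.5
tool_pos: [589.8, 71.1, 290.4]
ee_rot: [[0.934, 0.353, 0.053], [0.353, -0.935, 0.018], [0.056, 0.002, -0.998]]
ft_force: [0.1, -0.3, 0.3]
grip_width: 42.7
grasp_force: 0.0
clock: 22.3
tool_pos: [399.9, -0.2, 306.2]
ee_rot: [[0.935, 0.353, 0.047], [0.352, -0.936, 0.018], [0.051, 0.0, -0.999]]
ft_force: [0.1, -0.1, -0.5]
grip_width: 42.5
grasp_force: 0.0
```

View pics/fin.png

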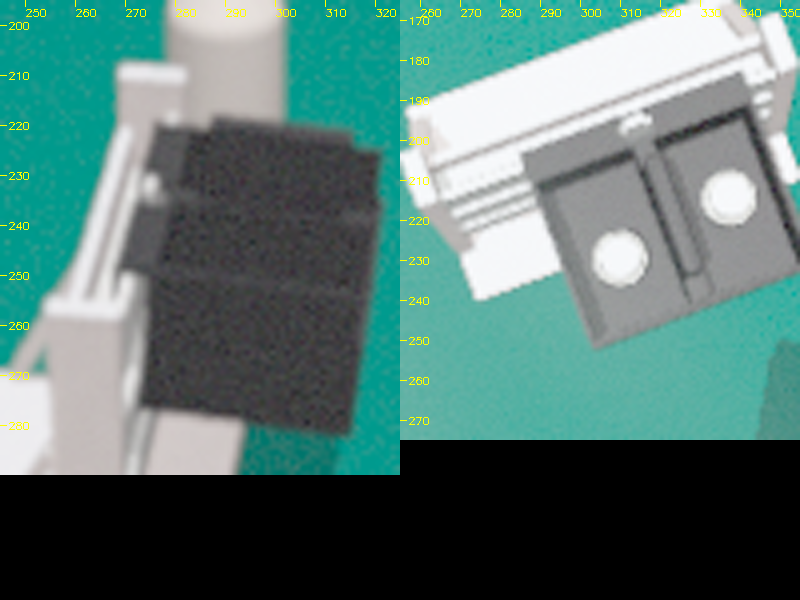

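The bin hangs on the rail with the key in its notch at about (311,196) in the top view. Both objectives are inside, at (307,229) and (334,214), so I'm handing it in.

```bash
python3 -c "
from bench import manip; print(manip.job_done())"
```

```text
the job is handed in; nothing more can be done
None
```

The bin hangs fully home on the top louvre with its notch over the key and both objectives inside; the gripper has let go and backed clear, and I handed the job in at about 22 s on the robot clock (the judge's verdict isn't shown).

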